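# Cover the loaded rotor and lift it off its loading stand

### The arm

A 7-joint arm with a two-finger parallel gripper is mounted at the origin on the work surface; the furniture and walls round the work are solid. World frame = base frame: x ahead of the robot, y to its left, z up, the work surface at z = 0. Lengths are in m, angles in rad, forces in N, time in s.
With the tool pointing down it reaches from about 0.425 to 0.875 m from the base axis. Payload 9.9 kg.
Tool frame: the origin (TCP) lies at the very end of the fingers, on their centre line; the grasp point (between the pads) lies 19 mm behind it (robot.grip_point_offset is the distance from the TCP to the grasp point, in m); z points along the fingers, y is the direction in which the jaws open and shut (so a half turn about z gives the same grasp; the last joint's range is limited). The gripper opens to 85 mm and grips with 20 to 120 N. Pads are 22 mm wide; open, the fingers measure 114 mm over their backs; the gripper's body (76 mm by 85 mm) begins 54 mm behind the grasp point. The pads swing forward as they close: fully open they stand 13 mm farther back than shut.
Start: joints at [1.157, 0.576, 0.025, 1.437, -0.015, 1.129, -0.057], TCP at [0.219, -0.639, 0.192] pointing down, gripper open.
Joint ranges: [-2.76, 2.76], [-0.34, 2.15], [-1.52, 1.57], [0.19, 2.46], [-1.09, 4.23], [0.17, 1.99], [-2.82, 2.82]. Speed limits (rad/s): [2.22, 2.22, 3.01, 3.01, 3.14, 3.14, 3.14].

### API

Orientations are given as a unit quaternion [x, y, z, w].
In Python, from workcell import robot gives the robot as it stands.
- The arm moves only by the tool send_rows, never from a script. Its argument "increments" is a list of rows, each a list of 4 numbers: the shift along the world's x, y, z in m, then the turn about the world's z in degrees. In form: [[dx, dy, dz, spin], ...]. A call has 1 to 5 rows; each row shifts and turns the commanded pose from where the row before left it; what a row does not reach is not made up. A row lasts 1/12 s, in which the tool goes at most 41.7 mm and 7.16 degrees, less where a joint would pass 70% of its speed; a pose out of reach is approached as far as the arm can. A call is refused whole if a number of a shift passes 0.0417 or a number of a turn 7.16, either way. A call with a gripper value outside its range is refused whole. "grip" is the closure, from -1 (fully open) to 1 (shut), set as the call begins (left out, the last holds). The fingers move at their own pace and stop on an object; the grip force is fixed at half the most. Time passes only in rows, so rows that do not move let the fingers close. It gives the time, the measured TCP pose, the force and the opening at its end, in the units of the state.
- robot.get_state(): the state, without advancing time (a new reading comes with each control period).
- robot.read_camera(name): name is "scene" or "top" or "wrist"; returns a dict with "frame" (480x640x3 uint8, red, green, blue), "range_z" (480x640 float32, m along the optical axis (not along the pixel's ray), 0 where there is no reading), "vertical_fov" (degrees; the focal length in pixels is half the picture's height over the tangent of half this angle, whatever the lens; pixels are square), "cx", "cy" (the principal point, pixels), "distortion" ([k1, k2, p1, p2, k3] as OpenCV has them; the pictures are not rectified), "R" (3x3) and "t" (3): a world point X has camera coordinates R X + t. Camera axes: x right, y down, z forward; pixel columns grow to the right and rows downward; lengths in m; the calibration is good to about 2 mm. A picture is of the moment at which its call begins.
- robot.finish_job(): hands the job in, once; it reports no verdict.
The state is a dict: "clock": time; "q": joint angles; "dq": joint speeds; "joint_efforts": joint torques, N m; "position": TCP position; "tcp_rot": TCP orientation; "contact_force": force on the tool from outside, world axes, zero at the start; "ft_torque": the same for the moment, N m; "gripper_width": finger opening in m.
Only numpy, scipy, OpenCV 4.12 (cv2) and the standard library are available. Lean on these libraries where they do the work, as an engineer would, in place of code of your own. Each camera call takes 0.05 s, during which the arm holds its last target. There are 200 camera calls.

### The job

The centrifuge rotor on the loading stand is loaded and ready to go: fit the large lid over its stem so that it sits down evenly on the rim all round, let go of it, then take the rotor by the stem and lift it straight up off the stand, lid and all, until it is at least 10 cm clear. Finish while still holding it there above the stand, level and motionless; keep the rotor level all the way, and leave the smaller lid and the timer alone.

Things in the scene. Friction and masses are not known exactly. Their poses are not given: they have to be found in the camera images.
- rotor: Aluminium centrifuge rotor on the loading stand: round dish, 110 mm outside, about 0.45 kg, with 8 small white-capped tubes. Origin: centre of its underside, z up the axis. Flat round rim (102 mm inside, 110 outside) 50 mm above the origin; carrying stem from the middle up to 100 mm. Underneath, a 21 mm bore, 22 mm deep, sits over the stand's spindle. Its yaw does not matter.
- rotor_stem (a point): Point on the stem's axis 80 mm above the rotor's underside, where to grip it. The stem is 18 mm thick, straight up to 90 mm above the underside, then a cone to its 7 mm wide top at 100 mm. The seated lid's collar ends at 65 mm, so 25 mm of straight stem stand clear above it.
- rotor_seat (a point): Point on the rotor's axis, 44 mm above its underside: where the large lid's origin is when the lid is seated.
- rotor_lid: Large lid, loose on the worktop, right way up: aluminium disc, 119 mm diameter, about 0.10 kg. Origin: centre of the skirt's lower edge, z up. Skirt 6 mm deep, 115 mm inside, passes outside the rotor's rim; the disc's underside (6 mm above origin) rests on the rim; top face at 9 mm. Central collar, 35 mm outside, from 9 to 21 mm, with a 22 mm through hole for the stem.
- rotor_lid_collar (a point): Centre of the large lid's collar, 16 mm above the lid's lower edge: where to pinch it.
- small_lid: A smaller lid of the same kind for another rotor, 87 mm diameter, 21 mm high, collar 24 mm; its 13 mm hole does not pass the stem. Origin: centre of its underside. To be left alone.
- stand: Loading stand, fixed to the worktop: grey round foot of 100 mm diameter with a neck and a tapered steel spindle of 18 mm diameter. Origin: centre of its underside. The rotor's underside rests on the shoulder, 40 mm above the worktop; the spindle ends at 58 mm, so the rotor must rise 18 mm straight up before it is free.
- bench_timer: Bystander: white bench timer, 62x68x20 mm, lying on the worktop. Origin: centre of its underside.

How it is judged:
By the outcome, as a careful person would: the job done as asked, in the order asked, and still so for the second after the job is handed in, while the arm keeps its last pose, push and grip.
It also fails if it takes over 50 s, if anything falls off the work surface, if the arm or the gripper's body presses on something with over 40 N, if the wrist force passes 120 N, or if a joint passes its speed limit or range.

## Working session

There is one attempt and no reset: what is moved stays moved. The work goes in short steps, Python scripts to look and compute and a tool call to move; the robot and the scene stay as the last step left them, time stands still between calls to the robot, and variables do not carry over. Pictures are saved under pics/ and viewed, about 8 in all and at most 12, crops included, and the job is handed in when it is done.

Besides the shell and the picture viewer there is one more tool, called after ">>>" in YAML: its name, and indented under it one key for each argument. send_rows: Moves the arm, as the interface text tells. Its arguments: {"type":"object","properties":{"increments":{"type":"array","items":{"type":"array","items":{"type":"number"}}},"grip":{"type":"number"}},"required":["increments"]}

```bash
mkdir -p pics; cat > h.py <<'E'
import numpy as np, cv2
from workcell import robot
def cam(n):
    c=robot.read_camera(n); f=240/np.tan(np.radians(c["vertical_fov"])/2)
    c["K"]=np.array([[f,0,c["cx"]],[0,f,c["cy"]],[0,0,1]]); c["d"]=np.array(c["distortion"],float)
    c["R"]=np.array(c["R"]); c["t"]=np.array(c["t"]); return c
def cloud(c):
    v,u=np.mgrid[:480,:640]
    p=cv2.undistortPoints(np.stack([u,v],-1).reshape(-1,1,2).astype(float),c["K"],c["d"]).reshape(480,640,2)
    z=c["range_z"][...,None]; X=np.concatenate([p*z,z],-1)
    W=(X-c["t"])@c["R"]; W[c["range_z"]<=0]=np.nan; return W
def pix2z(c,u,v,zz):
    p=cv2.undistortPoints(np.array([[[u,v]]],float),c["K"],c["d"]).ravel()
    d=c["R"].T@np.array([*p,1]); o=-c["R"].T@c["t"]; return o+d*(zz-o[2])/d[2]
def save(c,n,crop=None,s=1):
    im=c["frame"][...,::-1]
    if crop: x0,y0,x1,y1=crop; im=im[y0:y1,x0:x1]
    cv2.imwrite(f"pics/{n}.png",cv2.resize(im,None,fx=s,fy=s,interpolation=cv2.INTER_CUBIC))
E
python3 - <<'E'
from h import *
for n in("top","scene"):
    c=cam(n); save(c,n); print(n,c["vertical_fov"],-c["R"].T@c["t"])
    np.savez(f"{n}.npz",W=cloud(c))
print(robot.get_state())
E
```

```text
top 57.074580157109544 [ 0.25048605 -0.14573862  0.94497867]
scene 57.954415337607735 [0.13055765 0.42383311 0.66289805]
{'clock': 0.1, 'q': array([ 1.15715519,  0.57643592,  0.02480893,  1.43781495, -0.01499011,
        1.12902493, -0.05647393]), 'dq': array([-7.82008795e-04, -9.13740789e-04,  4.43971828e-04, -1.30260668e-03,
       -3.58886172e-06, -9.28867288e-04,  1.74040787e-03]), 'joint_efforts': array([ 6.36501340e-03, -7.67299819e+01,  2.25789942e+00, -2.86605191e+01,
        1.58234860e-02,  8.51910445e-03, -1.62078078e-05]), 'position': array([ 0.2184981 , -0.63816178,  0.19133942]), 'tcp_rot': array([ 9.86423309e-01,  1.64220865e-01, -1.54674605e-04, -7.33497800e-04]), 'contact_force': array([-1.0133234 , -0.32873116, -0.05288669]), 'ft_torque': array([-0.05007729,  0.01221453, -0.0172928 ]), 'gripper_width': 0.08535736468809778}
```

View pics/top.png

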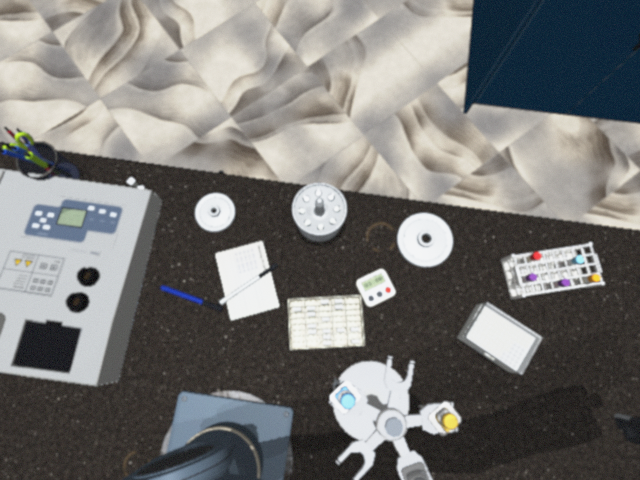

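View pics/scene.png

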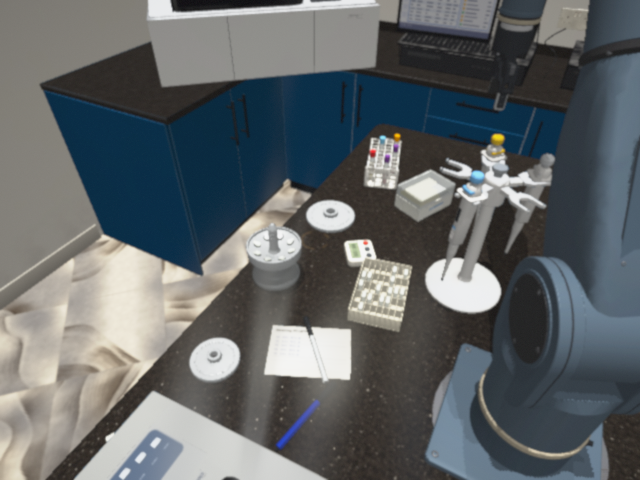

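Top view: the small lid is at (214,211), the rotor on its stand at (320,212), the timer at (376,288) and the large lid at (425,240). The pipette carousel (about (385,415)) stands between the base and the large lid. Next I measure positions and sizes.

```bash
python3 - <<'E'
from h import *
W=np.load("top.npz")["W"]
def box(u0,v0,u1,v1,zl,zh):
    P=W[v0:v1,u0:u1].reshape(-1,3); P=P[(P[:,2]>zl)&(P[:,2]<zh)]
    (c,r)=cv2.minEnclosingCircle(P[:,:2].astype(np.float32)*1000)
    print(len(P),"med",np.median(P,0).round(4),"circ",np.round(c,1),"D",round(2*r,1))
print("table",np.nanmedian(W[270:300,400:440,2]))
for n,b in dict(lid=(390,205,460,275),rotor=(285,175,355,250),small=(188,185,242,238)).items():
    print(n); 
    if n=="rotor": box(*b,.078,.1); box(*b,.115,.16)
    else: box(*b,.004,.013); box(*b,.0155,.03)
P=W[340:480,320:470].reshape(-1,3);P=P[P[:,2]>.05]; print("carousel",np.nanmin(P,0),np.nanmax(P,0))
P=np.load("scene.npz")["W"][90:310,420:555].reshape(-1,3);P=P[(P[:,2]>.05)&(P[:,1]<-.05)&(P[:,1]>-.5)&(P[:,0]<.6)&(P[:,0]>0)]; print("car scene",np.nanmin(P,0),np.nanmax(P,0))
# circle from image: ellipse of bright regions
W2=np.load("scene.npz")["W"]
P=W2[190:235,295:365].reshape(-1,3)
for zl,zh in((.005,.013),(.0155,.03)):
    Q=P[(P[:,2]>zl)&(P[:,2]<zh)]; c,r=cv2.minEnclosingCircle(Q[:,:2].astype(np.float32)*1000); print("lid scene",len(Q),np.median(Q,0),c,2*r)
P=W2[220:290,240:310].reshape(-1,3)
Q=P[(P[:,2]>.115)&(P[:,2]<.15)]; print("stem scene",np.median(Q,0),Q[:,2].max(),len(Q))
E
```

```text
table 0.0004450470918620918
lid
2152 med [ 0.4946 -0.3427  0.0096] circ [ 499.4 -347.8] D 200.2
144 med [ 0.4965 -0.3433  0.0212] circ [ 496.6 -343.7] D 36.8
rotor
1524 med [ 0.5117 -0.1101  0.0837] circ [ 509.6 -110.2] D 110.6
88 med [ 0.5062 -0.1103  0.1347] circ [ 509.4 -109.7] D 18.6
small
1106 med [0.491  0.118  0.0094] circ [492.8 113.7] D 152.2
82 med [0.493 0.119 0.021] circ [492.7 119.2] D 25.0
carousel [ 0.07287192 -0.4376429   0.05035172] [ 0.29511932 -0.1727511   0.30659454]
car scene [ 0.06230354 -0.49990603  0.0500331 ] [ 0.32529092 -0.0500464   0.39272662]
lid scene 1047 [ 0.49086886 -0.33467374  0.0101479 ] (498.8680725097656, -359.3744812011719) 168.09579467773438
lid scene 98 [ 0.49582228 -0.3432095   0.02111991] (496.4874267578125, -342.3303527832031) 37.00270462036133
stem scene [ 0.50566187 -0.10599318  0.12946564] 0.1420308026444029 117
```

>>> send_rows:
  increments:
    - [0.03,0.004,0.012,0]
    - [0.036,0.008,0.012,0]
    - [0.036,0.008,0.012,0]
    - [0.036,0.008,0.012,0]
    - [0.036,0.01,0,0]

```text
clock: 0.52
position: [0.3944, -0.6011, 0.2425]
tcp_rot: [0.986, 0.164, 0.001, 0.001]
contact_force: [0.5, -0.3, 0.7]
gripper_width: 0.0853
```

>>> send_rows:
  increments:
    - [0.014,0.034,0,0]
    - [0.014,0.036,0,0]
    - [0.014,0.036,0,0]
    - [0.014,0.036,0,0]
    - [0.014,0.036,0,0]

```text
clock: 0.93
position: [0.4628, -0.4206, 0.2396]
tcp_rot: [0.986, 0.164, -0.0, -0.0]
contact_force: [1.2, -0.4, -0.5]
gripper_width: 0.0852
```

>>> send_rows:
  increments:
    - [0.014,0.036,-0.02,0]
    - [0.014,0.03,-0.02,0]
    - [0.005,0.012,-0.02,0]
    - [0,0,-0.01,0]
    - [0,0,0,0]
  grip: -0.25

```text
clock: 1.35
position: [0.494, -0.3446, 0.1685]
tcp_rot: [0.986, 0.165, -0.002, -0.001]
contact_force: [-0.9, -1.2, 0.5]
gripper_width: 0.0533
```

```bash
python3 - <<'E'
from h import *
c=cam("wrist"); save(c,"wr1"); W=cloud(c)
print(robot.get_state()["position"],robot.get_state()["gripper_width"], -c["R"].T@c["t"], c["R"].round(3).tolist())
P=W.reshape(-1,3); near=np.hypot(P[:,0]-.4965,P[:,1]+.343)
for zl,zh,r in((.006,.013,.075),(.0165,.027,.03)):
    Q=P[(P[:,2]>zl)&(P[:,2]<zh)&(near<r)]
    if len(Q): print(len(Q),np.median(Q,0),cv2.minEnclosingCircle(Q[:,:2].astype(np.float32)*1000))
E
```

```text
[ 0.49401348 -0.34646665  0.1699928 ] 0.0532597607743504 [ 0.56385078 -0.32113861  0.34950846] [[0.327, -0.945, -0.002], [-0.905, -0.313, 0.288], [-0.273, -0.092, -0.957]]
12989 [ 0.50172358 -0.34284716  0.00846669] ((496.895263671875, -344.42352294921875), 59.56416320800781)
867 [ 0.49791131 -0.34408259  0.02023542] ((497.09344482421875, -344.3101501464844), 17.919004440307617)
```

View pics/wr1.png

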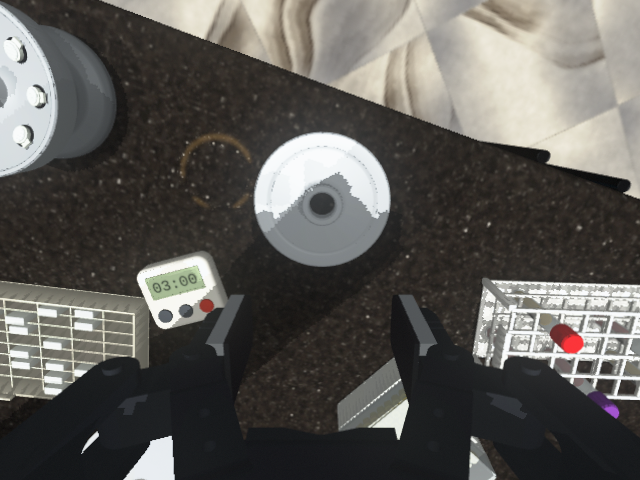

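Wrist view: the large lid's collar is at (321,204) and the timer at (180,288), clear of the fingers. Both cameras put the lid at about (0.497, -0.344). Descending.

>>> send_rows:
  increments:
    - [0.0025,0.002,-0.03,0]
    - [0,0,-0.035,0]
    - [0,0,-0.035,0]
    - [0,0,-0.025,0]
    - [0,0,-0.01,0]

```text
clock: 1.82
position: [0.4954, -0.3454, 0.0334]
tcp_rot: [0.987, 0.163, -0.002, -0.001]
contact_force: [-0.1, 0.1, 0.3]
gripper_width: 0.0534
```

>>> send_rows:
  increments:
    - [0,0,-0.006,0]
    - [0,0,-0.006,0]
    - [0,0,-0.003,0]
    - [0,0,0,0]
    - [0,0,0,0]

```text
clock: 2.23
position: [0.4981, -0.3447, 0.0221]
tcp_rot: [0.986, 0.164, 0.001, 0.001]
contact_force: [-0.8, -0.2, -0.3]
gripper_width: 0.0534
```

```bash
python3 - <<'E'
from h import *
S=[]
for i in range(8):
    c=robot.read_camera("scene"); s=robot.get_state(); S.append(np.r_[s["position"],s["contact_force"]])
print(np.round(S,4)); c=cam("wrist"); save(c,"wr2")
E
```

```text
[[ 0.4981 -0.3446  0.0221  0.1727 -0.6402  0.1164]
 [ 0.4981 -0.3445  0.022   1.8302 -0.149   0.6223]
 [ 0.498  -0.3444  0.0218  0.7567  0.2489  0.6058]
 [ 0.4979 -0.3444  0.0217 -0.0796  0.5828  0.5329]
 [ 0.4978 -0.3443  0.0215  0.3932  1.0761  0.4886]
 [ 0.4977 -0.3442  0.0213 -0.1616 -0.6246 -0.1198]
 [ 0.4977 -0.3442  0.0212 -0.4078 -0.3191 -0.6681]
 [ 0.4976 -0.3442  0.0211 -0.4133 -0.0558 -0.7068]]
```

View pics/wr2.png

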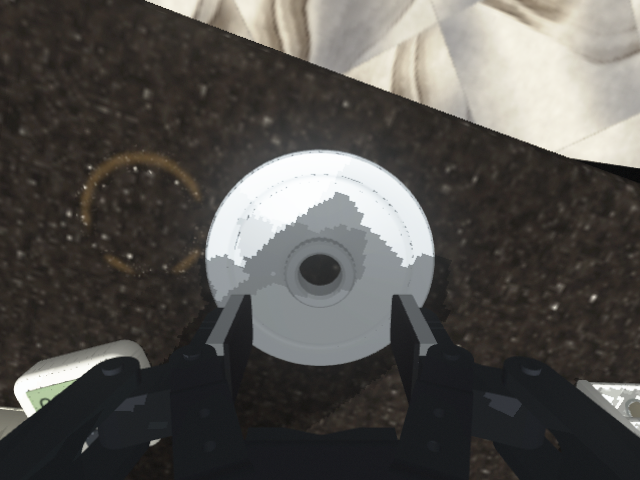

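Wrist view: the collar hole is at (320,270), and the fingertips straddle it from (240,297) and (400,297). I check whether the offset along the image's vertical is only perspective.

```bash
python3 - <<'E'
from h import *
c=cam("wrist"); s=robot.get_state(); p=s["position"]; W=cloud(c)
def pr(X): return cv2.projectPoints(np.array([X],float),cv2.Rodrigues(c["R"])[0],c["t"],c["K"],c["d"])[0].ravel().round(1)
a=np.radians(18.9); ux=np.array([np.cos(a),np.sin(a),0]); uy=np.array([ux[1],-ux[0],0])
print(p, "TCP",pr(p),"collar top",pr([.497,-.3443,.021]))
for dz in(.0036,):
  for sx in(-11,0,11): print(sx,[pr(p+[0,0,dz]+ux*sx/1e3+uy*k*.0267) for k in(-1,1)])
P=W.reshape(-1,3); Q=P[(P[:,2]>.0165)&(P[:,2]<.024)&(np.hypot(P[:,0]-.497,P[:,1]+.344)<.02)]
print(len(Q),cv2.minEnclosingCircle(Q[:,:2].astype(np.float32)*1000))
print([W[v,u].round(4).tolist() for v,u in((299,240),(305,240),(320,235),(299,400),(305,402))])
E
```

```text
[ 0.49751232 -0.34414506  0.02099103] TCP [320.6 275.9] collar top [320.6 277. ]
-11 [array([265.7, 299.8]), array([375.5, 299.8])]
0 [array([264.8, 278.8]), array([376.4, 278.8])]
11 [array([263.9, 257. ]), array([377.3, 257.1])]
2531 ((497.2088928222656, -343.791748046875), 18.22629165649414)
[[0.4986, -0.3131, 0.0706], [0.4999, -0.3141, 0.0773], [0.4994, -0.3145, 0.0868], [0.5175, -0.3674, 0.0711], [0.5174, -0.3672, 0.0759]]
```

The depth readings put the visible fingertip ends at z≈0.07, which disagrees with the TCP at 0.021. I check from the side with the scene camera.

```bash
python3 - <<'E'
from h import *
c=cam("scene"); s=robot.get_state(); p=s["position"]; W=cloud(c)
def pr(X): return cv2.projectPoints(np.array([X],float),cv2.Rodrigues(c["R"])[0],c["t"],c["K"],c["d"])[0].ravel().round(1)
print(p,"TCP",pr(p),"grasp",pr(p+[0,0,.019]),"collar",pr([.497,-.344,.021]),"lidtop",pr([.497,-.344,.009]))
save(c,"sc2",(260,100,400,240),4)
E
```

```text
[ 0.49756454 -0.34411332  0.02094587] TCP [329.9 210.2] grasp [330.1 203.9] collar [330.1 210.3] lidtop [330.  214.2]
```

View pics/sc2.png

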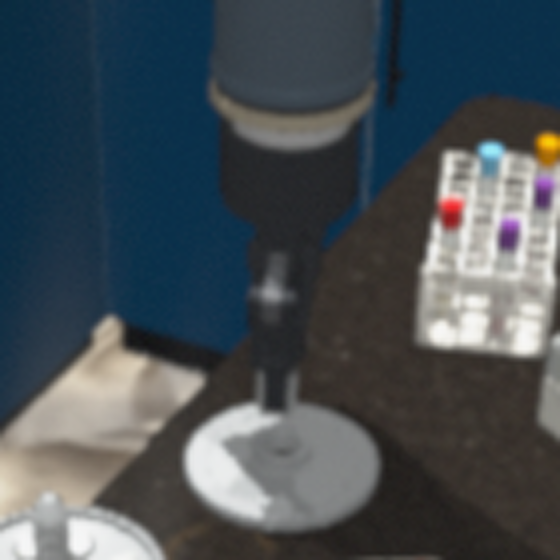

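Scene crop: the near fingertip ends at about crop (275,410), i.e. full-image (329,202.5). A tip at the reported TCP height would sit near row 215. Both cameras therefore show the real fingertips about 4–5 cm above the reported TCP. I go down carefully, watching the force, and re-measure.

>>> send_rows:
  increments:
    - [0,0,-0.004,0]
    - [0,0,-0.004,0]
    - [0,0,-0.004,0]
    - [0,0,-0.002,0]
    - [0,0,0,0]

```text
clock: 3.2
position: [0.4971, -0.3439, 0.0061]
tcp_rot: [0.986, 0.164, -0.0, -0.0]
contact_force: [-0.9, 0.3, -0.9]
gripper_width: 0.0536
```

```bash
cat > tip.py <<'E'
from h import *
c=cam("wrist"); s=robot.get_state(); p=s["position"]; W=cloud(c)
from scipy.spatial.transform import Rotation as Rn
M=Rn.from_quat(s["tcp_rot"]).as_matrix(); L=(W-p)@M  # tool coords
m=(np.abs(L[...,0])<.016)&(np.abs(L[...,1])<.06)&(W[...,2]>.03)
print(p,s["gripper_width"],s["contact_force"].round(1))
for sg in(-1,1):
    Q=L[m&(sg*L[...,1]>0)]; Q=Q[np.argsort(-Q[:,2])][:400]
    print(sg,len(Q),"tip tool z max",Q[:5].round(4).tolist(),"inner y",np.abs(Q[:,1]).min(),"x",np.median(Q[:,0]))
    print("tip world z ~",p[2]-Q[10,2])
E
python3 tip.py
```

```text
[ 0.49724478 -0.34401635  0.00647223] 0.0533396628402301 [ 0.7  0.4 -0.4]
-1 400 tip tool z max [[0.0073, -0.0268, -0.0414], [-0.0059, -0.027, -0.0415], [-0.0071, -0.027, -0.0416], [-0.0058, -0.0266, -0.0416], [0.0078, -0.0267, -0.0416]] inner y 0.026275399955399355 x 0.006208603974973186
tip world z ~ 0.048726346061458925
1 400 tip tool z max [[0.0019, 0.0269, -0.0415], [-0.0071, 0.0269, -0.0416], [-0.0079, 0.027, -0.0417], [-0.0001, 0.0269, -0.0418], [0.0012, 0.0269, -0.0418]] inner y 0.026525078738184254 x 0.006800948186707909
tip world z ~ 0.04892420668170989
```

>>> send_rows:
  increments:
    - [0,0,-0.008,0]
    - [0,0,-0.008,0]
    - [0,0,-0.006,0]
    - [0,0,-0.004,0]
    - [0,0,0,0]

```text
clock: 3.67
position: [0.4968, -0.3437, -0.0204]
tcp_rot: [0.986, 0.164, -0.001, -0.001]
contact_force: [0.7, 0.3, 0.0]
gripper_width: 0.0536
```

```bash
sed -i 's/>.03)/>.0135+.0095*(np.abs(L[...,1])<.0225))/' tip.py; cat >> tip.py <<'E'
for v in range(300,480,20): print(v,[L[v,u].round(3).tolist() for u in(320,)])
P=W.reshape(-1,3); Q=P[(P[:,2]>.0165)&(P[:,2]<.024)&(np.hypot(P[:,0]-.497,P[:,1]+.344)<.02)]
print(len(Q),cv2.minEnclosingCircle(Q[:,:2].astype(np.float32)*1000))
save(c,"wr3")
E
python3 tip.py
```

```text
[ 0.4971049  -0.34388046 -0.0198047 ] 0.05343881260227954 [-0.7 -0.4  0.4]
-1 400 tip tool z max [[0.0017, -0.0267, -0.0411], [0.0013, -0.0267, -0.0412], [-0.0059, -0.0267, -0.0414], [-0.0002, -0.0268, -0.0415], [-0.0065, -0.027, -0.0419]] inner y 0.02627500033363135 x 0.0060217932911769785
tip world z ~ 0.02228229131318253
1 400 tip tool z max [[0.0007, 0.0269, -0.0409], [-0.0061, 0.0269, -0.041], [0.0008, 0.0268, -0.0418], [-0.0021, 0.0269, -0.0419], [-0.0073, 0.0268, -0.042]] inner y 0.02638950033181858 x 0.00657057079926905
tip world z ~ 0.022440678146169783
300 [[-0.004, -0.001, -0.019]]
320 [[-0.013, -0.001, -0.02]]
340 [[-0.012, -0.001, -0.039]]
360 [[-0.028, -0.001, -0.028]]
380 [[-0.038, -0.001, -0.029]]
400 [[-0.049, -0.001, -0.028]]
420 [[-0.068, -0.001, -0.019]]
440 [[0.011, -0.0, -0.115]]
460 [[0.011, -0.0, -0.119]]
3939 ((497.2555236816406, -343.9754333496094), 18.400232315063477)
```

View pics/wr3.png

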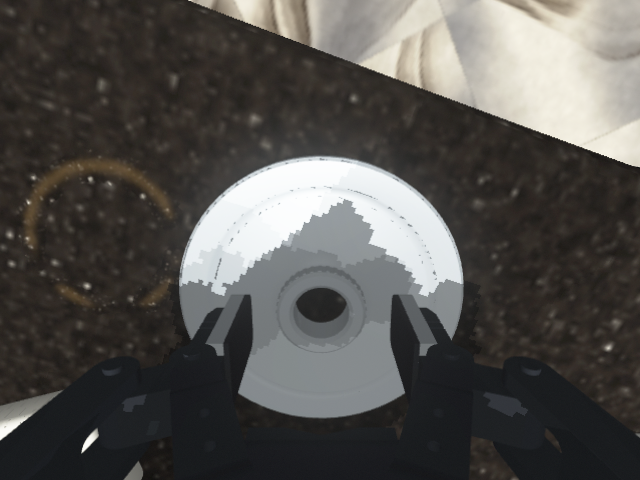

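Wrist view: the collar is at (321,308), centred between the pads at (250,297) and (393,297). There has been no contact even with the reported TCP at -0.020. The fingertips and the gripper body both sit about 39 mm behind the reported TCP, so I use that offset from here. The tips are at z 0.022 and come down 8 mm more before closing.

>>> send_rows:
  increments:
    - [0,0,-0.004,0]
    - [0,0,-0.004,0]
    - [0,0,0,0]
    - [0,0,0,0]

```text
clock: 4.05
position: [0.4974, -0.3441, -0.0273]
tcp_rot: [0.986, 0.164, -0.0, -0.0]
contact_force: [0.3, 0.8, -0.2]
gripper_width: 0.0535
```

>>> send_rows:
  increments:
    - [0,0,0,0]
    - [0,0,0,0]
    - [0,0,0,0]
    - [0,0,0,0]
    - [0,0,0,0]
  grip: 1

```text
clock: 4.47
position: [0.4977, -0.3443, -0.0264]
tcp_rot: [0.986, 0.164, 0.0, 0.0]
contact_force: [-1.6, 0.7, 5.2]
gripper_width: 0.0317
```

>>> send_rows:
  increments:
    - [0,0,0,0]
    - [0,0,0,0]
    - [0,0,0,0]

```text
clock: 4.72
position: [0.4976, -0.3443, -0.0264]
tcp_rot: [0.986, 0.164, 0.0, 0.0]
contact_force: [-1.7, 0.7, 5.4]
gripper_width: 0.0319
```

>>> send_rows:
  increments:
    - [0,0,0.01,0]
    - [0,0,0.03,0]
    - [0,0,0.035,0]
    - [0,0,0.035,0]
    - [0,0,0.035,0]

```text
clock: 5.13
position: [0.4971, -0.3439, 0.1201]
tcp_rot: [0.986, 0.164, -0.0, -0.0]
contact_force: [-0.1, -1.1, -2.2]
gripper_width: 0.0316
```

>>> send_rows:
  increments:
    - [0.001,0.02,0.02,0]
    - [0.002,0.034,0.005,0]
    - [0.002,0.034,0,0]
    - [0.002,0.034,0,0]
    - [0.002,0.034,0,0]

```text
clock: 5.55
position: [0.5063, -0.1867, 0.1439]
tcp_rot: [0.986, 0.164, 0.0, 0.0]
contact_force: [0.9, 0.6, -1.0]
gripper_width: 0.0317
```

>>> send_rows:
  increments:
    - [0.002,0.034,0,0]
    - [0.002,0.03,0,0]
    - [0,0.01,0,0]
    - [0,0.004,0,0]
    - [0,0,0,0]

```text
clock: 5.97
position: [0.5105, -0.1098, 0.1434]
tcp_rot: [0.986, 0.165, 0.0, 0.0]
contact_force: [-1.2, 0.0, -1.6]
gripper_width: 0.0314
```

>>> send_rows:
  increments:
    - [0,0,0,0]
    - [0,0,0,0]
    - [0,0,0,0]
    - [0,0,0,0]
    - [0,0,0,0]

```text
clock: 6.38
position: [0.5104, -0.111, 0.1429]
tcp_rot: [0.987, 0.164, -0.0, 0.0]
contact_force: [-0.6, 0.1, -1.8]
gripper_width: 0.0319
```

```bash
cat > fit.py <<'E'
from h import *
import sys
from scipy.optimize import least_squares
s=robot.get_state(); print(s["clock"],s["position"],s["contact_force"].round(1),s["gripper_width"])
def circ(Q,R=None):
    f=lambda q:np.hypot(Q[:,0]-q[0],Q[:,1]-q[1])-(R or q[2])
    r=least_squares(f,[*Q[:,:2].mean(0),R or .05],loss="soft_l1",f_scale=.001); return r.x.round(4),len(Q)
n=sys.argv[1]
for nm in("wrist","scene","top"):
    c=cam(nm); W=cloud(c); save(c,n+nm); np.savez(n+nm,W=W)
    P=W.reshape(-1,3); z=P[:,2]; d=np.hypot(P[:,0]-s["position"][0],P[:,1]-s["position"][1])
    z0=s["position"][2]+.0264   # lid origin estimate
    Q=P[(abs(z-z0-.009)<.006)&(d<.075)&(d>.03)]
    if len(Q)>50:
        A=np.c_[Q[:,:2]-s["position"][:2],np.ones(len(Q))]; k=np.linalg.lstsq(A,Q[:,2],rcond=None)[0]
        print(nm,"lid top z",np.median(Q[:,2]),"tilt deg",np.degrees(k[:2]).round(2),"circle",cv2.minEnclosingCircle(Q[:,:2].astype(np.float32)*1000),len(Q))
    Q=P[(z>.112)&(z<.15)&(np.hypot(P[:,0]-.5095,P[:,1]+.11)<.014)]
    if len(Q)>5: print(nm,"stem",len(Q),np.median(Q,0),Q[:,2].max(), cv2.minEnclosingCircle(Q[:,:2].astype(np.float32)*1000))
    Q=P[(z>.08)&(z<.1)&(np.hypot(P[:,0]-.5095,P[:,1]+.11)<.065)]
    if len(Q)>50: print(nm,"rim",cv2.minEnclosingCircle(Q[:,:2].astype(np.float32)*1000),len(Q),np.percentile(Q[:,2],90))
E
python3 fit.py a
```

```text
6.3833 [ 0.51042547 -0.11096144  0.14287068] [-0.6  0.1 -1.8] 0.03185168078063997
wrist lid top z 0.17761981730034915 tilt deg [-0.05 -0.11] circle ((509.96917724609375, -111.2272720336914), 59.80583190917969) 37268
wrist rim ((509.1333312988281, -110.619873046875), 55.17810821533203) 1431 0.08957955480302307
scene lid top z 0.1790383686013799 tilt deg [ 0.47 -0.72] circle ((508.7239685058594, -110.71553802490234), 60.05024337768555) 1392
scene stem 59 [ 0.50345753 -0.1038505   0.12153655] 0.13014299114236313 ((507.2096862792969, -108.47268676757812), 9.14492130279541)
scene rim ((508.2246398925781, -110.23473358154297), 56.33244705200195) 1056 0.09117591483944971
top lid top z 0.17877464191356923 tilt deg [0.6 0.4] circle ((495.10650634765625, -139.2210693359375), 49.88383483886719) 694
top rim ((480.1417541503906, -131.94924926757812), 40.12077713012695) 245 0.09090263548592245
```

View pics/awrist.png

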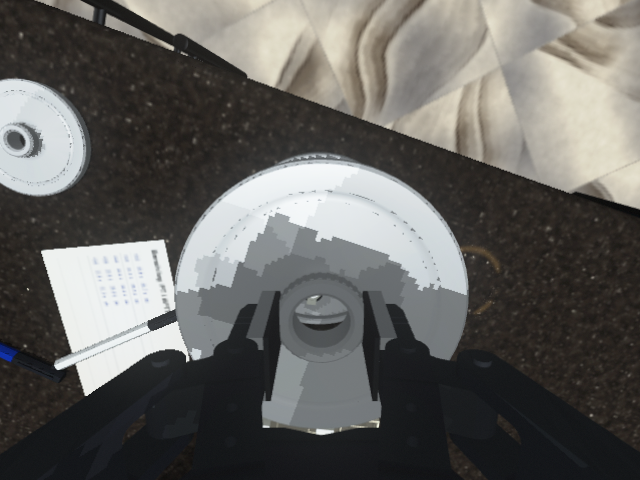

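Wrist view: the lid is held level (tilt about 0.1°) with its hole at (321,310), and the stem tip shows through it at (318,300). Both cameras ask for about (-0.7, +0.5) mm. I correct that and lower the lid.

>>> send_rows:
  increments:
    - [-0.0007,0.0005,0,0]
    - [0,0,-0.005,0]
    - [0,0,-0.01,0]
    - [0,0,-0.005,0]
    - [0,0,0,0]

```text
clock: 6.95
position: [0.5087, -0.1094, 0.1212]
tcp_rot: [0.986, 0.164, -0.001, -0.0]
contact_force: [0.6, -0.0, -0.6]
gripper_width: 0.0319
```

>>> send_rows:
  increments:
    - [0,0,-0.006,0]
    - [0,0,-0.01,0]
    - [0,0,-0.01,0]
    - [0,0,-0.006,0]
    - [0,0,0,0]

```text
clock: 7.37
position: [0.5088, -0.1095, 0.0892]
tcp_rot: [0.986, 0.164, -0.001, -0.0]
contact_force: [0.4, 0.3, -1.2]
gripper_width: 0.0314
```

```bash
python3 fit.py b
```

```text
7.3667 [ 0.50875752 -0.10945201  0.08919394] [ 0.4  0.3 -1.2] 0.031382752946142296
wrist lid top z 0.12391626675349598 tilt deg [-0.19 -0.08] circle ((508.1085205078125, -109.78739166259766), 60.052371978759766) 37250
wrist stem 3876 [ 0.50961056 -0.11007429  0.13528868] 0.14114098599355784 ((509.4993896484375, -110.00908660888672), 13.99656867980957)
scene lid top z 0.12623161966161583 tilt deg [ 0.59 -0.81] circle ((507.8723449707031, -110.65108489990234), 60.55717468261719) 1345
scene stem 22 [ 0.50397052 -0.12105664  0.1366691 ] 0.14146361236774765 ((502.9202880859375, -115.85504913330078), 9.793475151062012)
scene rim ((507.1408996582031, -108.46929931640625), 54.74123764038086) 499 0.09111646999382841
top lid top z 0.12662211356326386 tilt deg [0.44 0.52] circle ((493.382080078125, -132.53392028808594), 52.50648498535156) 745
top rim ((469.86279296875, -128.43873596191406), 33.72784423828125) 64 0.09148157341150823
```

```bash
python3 - <<'E'
from h import *
P=np.load("bwrist.npz")["W"].reshape(-1,3)
d=np.hypot(P[:,0]-.5095,P[:,1]+.11)
Q=P[(P[:,2]>.138)&(d<.009)]; print("stem top",len(Q),np.median(Q,0),cv2.minEnclosingCircle(Q[:,:2].astype(np.float32)*1000))
d=np.hypot(P[:,0]-.5085,P[:,1]+.1098)
Q=P[(abs(P[:,2]-.1365)<.0012)&(d<.02)&(d>.012)]; print("collar",len(Q),cv2.minEnclosingCircle(Q[:,:2].astype(np.float32)*1000))
E
python3 -c "
from h import *
save({'frame':cv2.imread('pics/bwrist.png')[...,::-1]},'bcrop',(240,240,400,400),4)"
```

```text
stem top 448 [ 0.50995248 -0.10988316  0.13919521] ((509.82025146484375, -109.89810943603516), 5.260090351104736)
collar 2522 ((509.571533203125, -109.48825073242188), 19.361970901489258)
```

View pics/bcrop.png

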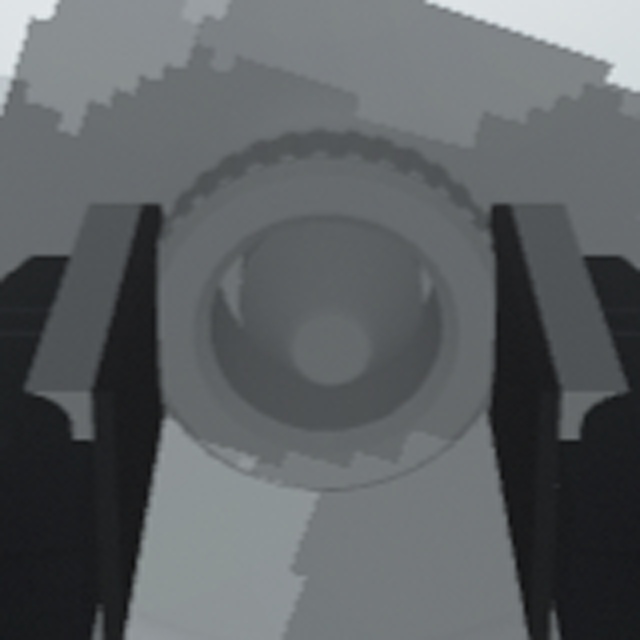

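Crop: the stem has entered the hole; its top is at crop (330,348) and the hole centre at (326,322). I convert these at their heights.

```bash
python3 - <<'E'
from h import *
c=cam("wrist"); g=lambda x,y,z:(pix2z(c,240+x/4-.375,240+y/4-.375,z)*1000).round(2)
for zt in(.136,.1375): print("hole",zt,g(326,322,zt),"L",g(210,322,zt),"R",g(442,322,zt),"T",g(326,215,zt),"B",g(326,431,zt))
print("tip",g(330,348,.140)); print(robot.get_state()["position"], c["R"].round(3).tolist(), -c["R"].T@c["t"])
E
```

```text
hole 0.136 [ 510.16 -109.77  136.  ] L [506.6  -99.38 136.  ] R [ 513.72 -120.16  136.  ] T [ 520.58 -106.19  136.  ] B [ 499.09 -113.57  136.  ]
hole 0.1375 [ 510.92 -109.51  137.5 ] L [507.4  -99.23 137.5 ] R [ 514.44 -119.78  137.5 ] T [ 521.22 -105.97  137.5 ] B [ 499.97 -113.26  137.5 ]
tip [ 509.78 -110.28  140.  ]
[ 0.510051   -0.10967117  0.09115026] [[0.325, -0.946, 0.001], [-0.907, -0.311, 0.286], [-0.27, -0.094, -0.958]] [ 0.57910624 -0.08591694  0.2721823 ]
```

>>> send_rows:
  increments:
    - [-0.0008,-0.0006,0,0]
    - [0,0,-0.004,0]
    - [0,0,-0.006,0]
    - [0,0,-0.006,0]
    - [0,0,-0.004,0]

```text
clock: 7.98
position: [0.5086, -0.1102, 0.07]
tcp_rot: [0.986, 0.164, -0.0, -0.0]
contact_force: [-1.0, -1.6, -1.3]
gripper_width: 0.0314
```

>>> send_rows:
  increments:
    - [0,0,-0.003,0]
    - [0,0,0,0]
    - [0,0,0,0]
    - [0,0,0,0]
    - [0,0,0,0]

```text
clock: 8.4
position: [0.5092, -0.1102, 0.0681]
tcp_rot: [0.986, 0.164, 0.0, 0.0]
contact_force: [0.2, 0.6, -0.5]
gripper_width: 0.0315
```

```bash
python3 fit.py d; python3 -c "
from h import *
save({'frame':cv2.imread('pics/dwrist.png')[...,::-1]},'dcrop',(240,240,400,400),4)"
```

```text
8.4 [ 0.50919764 -0.11024921  0.06811119] [ 0.2  0.6 -0.5] 0.03148057464726956
wrist lid top z 0.10290740917699152 tilt deg [-0.   -0.11] circle ((508.61395263671875, -110.59001922607422), 59.88457489013672) 37230
wrist stem 4233 [ 0.51419907 -0.10801631  0.12862033] 0.1407811548402679 ((509.5014343261719, -109.99844360351562), 13.998291015625)
wrist rim ((555.60595703125, -93.93289947509766), 32.938961029052734) 179 0.09938055607289768
scene lid top z 0.10445927921355361 tilt deg [ 0.5  -0.69] circle ((507.25299072265625, -110.72669219970703), 60.32349395751953) 1295
scene stem 22 [ 0.50022621 -0.11257057  0.12054639] 0.13383255597170535 ((499.8558044433594, -114.2209243774414), 7.072803020477295)
scene rim ((500.51171875, -99.27606201171875), 57.56563949584961) 292 0.09876323107297547
top lid top z 0.10405636265692794 tilt deg [0.96 0.72] circle ((493.4537353515625, -130.96087646484375), 52.747615814208984) 737
```

View pics/dcrop.png

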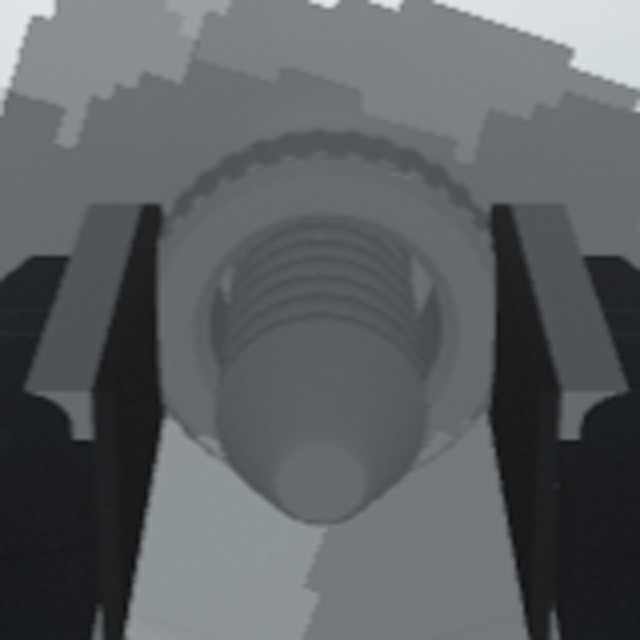

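Crop: the stem passes cleanly through the hole, with its barrel centred at x≈320 against the hole at 326 (0.5 mm), and no force shows. The lid has about 10 mm left to seat, so I continue slowly.

>>> send_rows:
  increments:
    - [0,0,-0.003,0]
    - [0,0,-0.003,0]
    - [0,0,-0.002,0]
    - [0,0,0,0]
    - [0,0,0,0]

```text
clock: 8.97
position: [0.5088, -0.1102, 0.0597]
tcp_rot: [0.986, 0.164, -0.0, -0.0]
contact_force: [-0.3, -0.2, -1.6]
gripper_width: 0.0315
```

>>> send_rows:
  increments:
    - [0,0,-0.0008,0]
    - [0,0,-0.0008,0]
    - [0,0,0,0]
    - [0,0,0,0]

```text
clock: 9.3
position: [0.509, -0.1102, 0.0583]
tcp_rot: [0.986, 0.164, -0.0, -0.0]
contact_force: [-0.5, 0.4, -1.6]
gripper_width: 0.0317
```

>>> send_rows:
  increments:
    - [0,0,-0.0007,0]
    - [0,0,0,0]
    - [0,0,0,0]

```text
clock: 9.55
position: [0.509, -0.1102, 0.0576]
tcp_rot: [0.986, 0.164, -0.0, 0.0]
contact_force: [0.4, -0.0, -0.9]
gripper_width: 0.0315
```

>>> send_rows:
  increments:
    - [0,0,-0.0007,0]
    - [0,0,0,0]
    - [0,0,0,0]

```text
clock: 9.8
position: [0.5091, -0.1102, 0.0575]
tcp_rot: [0.986, 0.164, 0.0, 0.0]
contact_force: [-2.1, 1.5, 7.9]
gripper_width: 0.0314
```

Contact at the expected seat height, with 8 N upward. I release the lid and check.

>>> send_rows:
  increments:
    - [0,0,0,0]
    - [0,0,0,0]
    - [0,0,0,0]
    - [0,0,0,0]
    - [0,0,0,0]
  grip: -0.25

```text
clock: 10.22
position: [0.509, -0.1103, 0.0569]
tcp_rot: [0.986, 0.164, -0.0, -0.0]
contact_force: [-0.3, -0.1, -0.9]
gripper_width: 0.0535
```

>>> send_rows:
  increments:
    - [0,0,0.008,0]
    - [0,0,0.012,0]
    - [0,0,0,0]
    - [0,0,0,0]
    - [0,0,0,0]

```text
clock: 10.63
position: [0.509, -0.1102, 0.0769]
tcp_rot: [0.986, 0.164, 0.0, 0.0]
contact_force: [0.5, 1.4, -0.8]
gripper_width: 0.0531
```

```bash
cat > seat.py <<'E'
from h import *
import sys
s=robot.get_state(); print(s["clock"],s["position"],s["contact_force"].round(1),s["gripper_width"]); z0=float(sys.argv[1]); x,y=.5095,-.110
for nm in("wrist","scene","top"):
    c=cam(nm); save(c,sys.argv[2]+nm); P=cloud(c).reshape(-1,3); d=np.hypot(P[:,0]-x,P[:,1]-y)
    Q=P[(abs(P[:,2]-z0)<.005)&(d<.058)&(d>.022)]
    if len(Q)<50: continue
    A=np.c_[Q[:,:2]-[x,y],np.ones(len(Q))]; k=np.linalg.lstsq(A,Q[:,2],rcond=None)[0]
    e=Q[:,2]-A@k; g=abs(e)<.002; k=np.linalg.lstsq(A[g],Q[g,2],rcond=None)[0]
    B=P[(abs(P[:,2]-z0)<.005)&(d<.066)&(d>.03)]
    print(nm,"z",k[2].round(4),"tilt",np.degrees(k[:2]).round(2),g.sum(),cv2.minEnclosingCircle(B[:,:2].astype(np.float32)*1000))
E
python3 seat.py .093 e; python3 -c "
from h import *
save({'frame':cv2.imread('pics/escene.png')[...,::-1]},'ecrop',(215,195,345,305),5)"
```

```text
10.6333 [ 0.50900868 -0.11023153  0.07693893] [ 0.5  1.4 -0.8] 0.053091151270775655
wrist z 0.0924 tilt [ 0.01 -0.07] 35718 ((508.5429992675781, -110.5872802734375), 59.8551025390625)
scene z 0.094 tilt [0.01 0.05] 1241 ((508.5479431152344, -110.54444122314453), 60.398887634277344)
top z 0.0941 tilt [0.27 0.39] 629 ((496.210205078125, -128.8459014892578), 54.31592559814453)
```

View pics/ecrop.png

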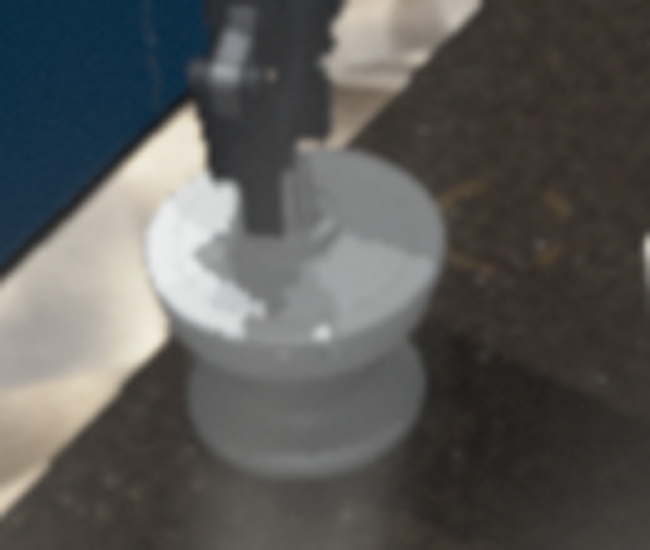

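Scene crop: the lid sits on the rotor evenly all round. Both good views give a tilt of 0.1° or less, at z 0.093 as expected. Now I grip the stem, with the tips at about z 0.109 just above the collar.

>>> send_rows:
  increments:
    - [-0.0001,0.0004,-0.0015,0]
    - [0,0,-0.0015,0]
    - [0,0,0,0]
    - [0,0,0,0]

```text
clock: 11.12
position: [0.5088, -0.1098, 0.0737]
tcp_rot: [0.986, 0.164, -0.0, -0.0]
contact_force: [1.1, -0.3, 1.2]
gripper_width: 0.0536
```

>>> send_rows:
  increments:
    - [0,0,0,0]
    - [0,0,0,0]
    - [0,0,0,0]
    - [0,0,0,0]
    - [0,0,0,0]
  grip: 1

```text
clock: 11.53
position: [0.509, -0.1099, 0.0742]
tcp_rot: [0.986, 0.164, 0.0, 0.0]
contact_force: [-0.8, 0.2, 3.3]
gripper_width: 0.0159
```

>>> send_rows:
  increments:
    - [0,0,0,0]
    - [0,0,0,0]
    - [0,0,0,0]
    - [0,0,0,0]
    - [0,0,0,0]

```text
clock: 11.95
position: [0.509, -0.1099, 0.0742]
tcp_rot: [0.986, 0.164, 0.0, 0.0]
contact_force: [-1.8, -0.4, 5.0]
gripper_width: 0.0157
```

Gripped: width 15.7 mm on the 18 mm stem, which matches the 3 mm under-reading seen on the collar. I lift slowly first, until clear of the spindle.

>>> send_rows:
  increments:
    - [0,0,0.002,0]
    - [0,0,0.003,0]
    - [0,0,0.004,0]
    - [0,0,0.004,0]
    - [0,0,0.004,0]

```text
clock: 12.37
position: [0.5088, -0.1098, 0.0912]
tcp_rot: [0.986, 0.164, -0.0, -0.0]
contact_force: [0.2, 0.2, -4.0]
gripper_width: 0.0156
```

>>> send_rows:
  increments:
    - [0,0,0.004,0]
    - [0,0,0.004,0]
    - [0,0,0.004,0]
    - [0,0,0.002,0]
    - [0,0,0,0]

```text
clock: 12.78
position: [0.5092, -0.1099, 0.1055]
tcp_rot: [0.986, 0.164, 0.0, 0.0]
contact_force: [-0.9, -0.5, -5.5]
gripper_width: 0.0159
```

```bash
python3 seat.py .127 f
```

```text
12.7833 [ 0.5092391  -0.10987956  0.10552402] [-0.9 -0.5 -5.5] 0.015887995204265096
wrist z 0.1237 tilt [ 0.1  -0.06] 33549 ((509.09832763671875, -110.4814224243164), 59.621700286865234)
scene z 0.1249 tilt [ 0.04 -0.11] 1319 ((507.6271667480469, -110.79021453857422), 60.771629333496094)
top z 0.1245 tilt [0.05 0.09] 645 ((500.01068115234375, -125.66212463378906), 53.8671760559082)
```

The full load (5.5 N) is lifted and level. I continue until the underside is at about 0.18, more than 10 cm above even the spindle top.

>>> send_rows:
  increments:
    - [0,0,0.006,0]
    - [0,0,0.012,0]
    - [0,0,0.012,0]
    - [0,0,0.012,0]
    - [0,0,0.012,0]

```text
clock: 13.35
position: [0.5087, -0.1098, 0.1597]
tcp_rot: [0.986, 0.164, -0.0, -0.0]
contact_force: [0.1, -0.6, -3.9]
gripper_width: 0.0154
```

>>> send_rows:
  increments:
    - [0,0,0.012,0]
    - [0,0,0.012,0]
    - [0,0,0.012,0]
    - [0,0,0.012,0]
    - [0,0,0.01,0]

```text
clock: 13.77
position: [0.5088, -0.1098, 0.218]
tcp_rot: [0.986, 0.164, 0.0, 0.0]
contact_force: [0.1, 0.1, -4.8]
gripper_width: 0.0155
```

>>> send_rows:
  increments:
    - [0,0,0.006,0]
    - [0,0,0.002,0]
    - [0,0,0,0]
    - [0,0,0,0]
    - [0,0,0,0]

```text
clock: 14.18
position: [0.5085, -0.1098, 0.2243]
tcp_rot: [0.986, 0.164, -0.001, -0.0]
contact_force: [-0.8, -0.1, -4.0]
gripper_width: 0.0158
```

>>> send_rows:
  increments:
    - [0,0,0,0]
    - [0,0,0,0]
    - [0,0,0,0]
    - [0,0,0,0]
    - [0,0,0,0]

```text
clock: 14.6
position: [0.5089, -0.1098, 0.2248]
tcp_rot: [0.986, 0.164, -0.0, -0.0]
contact_force: [-0.3, 0.0, -4.6]
gripper_width: 0.0157
```

>>> send_rows:
  increments:
    - [0,0,0,0]
    - [0,0,0,0]
    - [0,0,0,0]
    - [0,0,0,0]
    - [0,0,0,0]

```text
clock: 15.02
position: [0.5089, -0.1099, 0.2249]
tcp_rot: [0.986, 0.164, 0.0, -0.0]
contact_force: [-0.2, -0.5, -4.3]
gripper_width: 0.0156
```

```bash
python3 seat.py .242 g; python3 -c "
from h import *
print(np.abs(robot.get_state()['dq']).max())"
```

```text
15.0167 [ 0.50892092 -0.10985038  0.22493453] [-0.2 -0.5 -4.3] 0.015580970427838426
wrist z 0.2431 tilt [ 0.03 -0.06] 33760 ((508.48138427734375, -110.4243392944336), 59.93076705932617)
scene z 0.2447 tilt [ 0.03 -0.13] 1402 ((507.3282470703125, -110.63213348388672), 60.87481689453125)
top z 0.2446 tilt [0.06 0.34] 916 ((502.71490478515625, -133.30979919433594), 54.370479583740234)
0.001006575662794001
```

View pics/gscene.png

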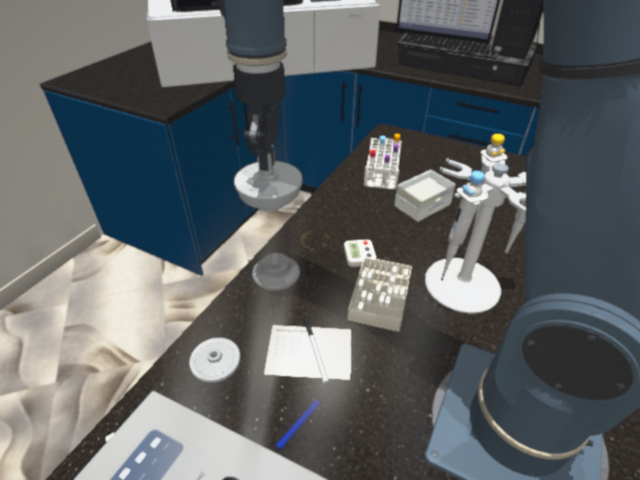

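The scene shows the rotor with its lid held level at (268,187) above the empty stand at (276,270). The small lid (215,358) and the timer (360,252) have not moved. Lid rise is 150 mm, tilt about 0.1°, and the arm is still. Handing in.

```bash
python3 -c "
from workcell import robot
print(robot.finish_job())"
```

```text
the job is handed in; nothing more can be done
None
```

The job is done and handed in at about 15 s. The large lid is seated on the rotor, and the arm is holding the rotor by its stem above the stand, lid and all, level and motionless.

- **Lid seating:** after I let go of it, its top face measured about 0.093 m, which is the seated height. Its tilt was 0.1° or less from the wrist and scene cameras.
- **Lift:** the lid's top face rose about 150 mm. That puts the rotor's underside at about 0.19 m, roughly 13 cm above the spindle tip.
- **Final hold:** tilt was about 0.1° or less from the wrist and scene cameras. The vertical load read 4.3 N at the end and 5.5 N just after lift-off, about right for rotor plus lid. Joint speeds were about 0.001 rad/s. In the last scene picture the small lid and the timer look unmoved.

**Readings that disagreed:**
- **Tool position:** the reported TCP lies about 35–40 mm beyond the real fingertips. Wrist depth and the scene view showed it, and the free descent below table height confirmed it. I worked from the fingertip heights I measured instead.
- **Finger opening:** it read about 3 mm under the true size on both the collar and the stem.
- **Top camera:** its tilt fits (up to 0.4°) and circle fits were unreliable because the arm hid part of the lid.

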